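Lay out the carving gouges for honing, in order of length

TASK

Lay the four carving gouges on the row of four cork rests, one to a rest, in order of overall length: the shortest on the rest beside the grey sharpening stone, the longest on the rest farthest from it. Each handle must lie flat along its rest and be centred on it (which way the blades point does not matter), and the carved mould block must stay where it is.

Things in the scene. Friction and masses are not known exactly. Their poses are not given: they have to be found in the camera images.
- gouge_120: loose carving gouge, 120 mm overall: wooden handle 75 mm long, 24 x 24 mm in section, then a thin steel blade 45 mm long, up to 16 mm wide, at half the handle's height. Starts lying on a 3 mm green mat, about 70 mm from its neighbours. Origin: centre of the handle's underside; x towards the blade, z up. About 50 to 100 g, balances up to 25 mm ahead of the origin; grip across the handle (along y)
- gouge_150: loose carving gouge, 150 mm overall: wooden handle 85 mm long, 24 x 24 mm in section, then a thin steel blade 65 mm long, up to 16 mm wide, at half the handle's height. Starts lying on a 3 mm green mat, about 70 mm from its neighbours. Origin: centre of the handle's underside; x towards the blade, z up. About 50 to 100 g, balances up to 25 mm ahead of the origin; grip across the handle (along y)
- gouge_180: loose carving gouge, 180 mm overall: wooden handle 95 mm long, 24 x 24 mm in section, then a thin steel blade 85 mm long, up to 16 mm wide, at half the handle's height. Starts lying on a 3 mm green mat, about 70 mm from its neighbours. Origin: centre of the handle's underside; x towards the blade, z up. About 50 to 100 g, balances up to 25 mm ahead of the origin; grip across the handle (along y)
- gouge_210: loose carving gouge, 210 mm overall: wooden handle 105 mm long, 24 x 24 mm in section, then a thin steel blade 105 mm long, up to 16 mm wide, at half the handle's height. Starts lying on a 3 mm green mat, about 70 mm from its neighbours. Origin: centre of the handle's underside; x towards the blade, z up. About 50 to 100 g, balances up to 25 mm ahead of the origin; grip across the handle (along y)
- rest_1: one of four identical fixed cork rests (flat pads 90 x 34 mm, 8 mm thick) side by side in a row on a 10 mm board, 64 mm between centres; the numbers say nothing of the order in the row. Origin: centre of its underside; top face 8 mm above it (18 mm above the table); x along its 90 mm length, z up
- rest_2: one of four identical fixed cork rests (flat pads 90 x 34 mm, 8 mm thick) side by side in a row on a 10 mm board, 64 mm between centres; the numbers say nothing of the order in the row. Origin: centre of its underside; top face 8 mm above it (18 mm above the table); x along its 90 mm length, z up
- rest_3: one of four identical fixed cork rests (flat pads 90 x 34 mm, 8 mm thick) side by side in a row on a 10 mm board, 64 mm between centres; the numbers say nothing of the order in the row. Origin: centre of its underside; top face 8 mm above it (18 mm above the table); x along its 90 mm length, z up
- rest_4: one of four identical fixed cork rests (flat pads 90 x 34 mm, 8 mm thick) side by side in a row on a 10 mm board, 64 mm between centres; the numbers say nothing of the order in the row. Origin: centre of its underside; top face 8 mm above it (18 mm above the table); x along its 90 mm length, z up
- stone: grey sharpening stone in a dark wooden holder, 160 x 50 mm, 30 mm high, fixed on the board at one end of the row: the rests' centres are 64, 128, 192, 256 mm from its centre. Origin: centre of its underside (10 mm above the table); x along its length, parallel to the rests. A low brown strop lies at the other end
- mould: bystander: loose block of wood with a round carved pattern, 120 x 140 x 35 mm, lying on the table beyond the work. Origin: centre of its underside, z up
Things that resemble listed ones, but are neither listed nor needed, are in the scene too. What is shaped like the gouge_180 but pink or red is not meant.

How it is judged:
By the outcome, as a careful person would: the job done as asked, in the order asked, and still so for the second after the job is handed in, with the robot touching nothing.
It also fails if it takes over 102 s, if anything falls off the work surface, if the arm or the gripper's body presses on something with over 40 N, if the wrist force passes 120 N, or if a joint passes its speed limit or range.

ROBOT

A 6-joint arm with a two-finger parallel gripper is mounted at the origin on the work surface. World frame = base frame: x ahead of the robot, y to its left, z up, the work surface at z = 0. Lengths are in mm, angles in rad, forces in N, time in s.
With the tool pointing down it reaches from about 275 to 750 mm from the base axis. Payload 10.2 kg.
Tool frame: the origin (TCP) lies on the front face of the gripper's body, between the roots of the fingers; the fingertips stand 73 mm ahead of it and the grasp point (between the pads) lies 54 mm ahead of it; z points along the fingers, y is the line along which they close (so a half turn about z gives the same grasp; the last joint's range is limited). The gripper opens to 85 mm and grips with 20 to 120 N. Pads are 22 mm wide; open, the fingers measure 114 mm over their backs; the gripper's body (76 mm by 85 mm) begins 54 mm behind the grasp point. The pads swing forward as they close: fully open they stand 13 mm farther back than shut.
Start: joints at [1.117, 0.313, 1.498, -0, 1.331, -0.223], TCP at [120.11, 511.082, 303.894] pointing down, gripper open.
Joint ranges: [-2.94, 2.94], [-0.97, 2.17], [0.19, 2.56], [-1.23, 4.37], [0.02, 3.11], [-2.88, 2.88]. Speed limits (rad/s): [2.39, 2.39, 3.01, 3.14, 3.14, 3.14].

INTERFACE

Orientations are given as a unit quaternion [w, x, y, z].
In Python, from rig import * gives the robot as it stands.
- The arm moves only by the tool step_arm, never from a script. Its argument "plan" is a list of rows, each an object with "offset": the shift along the tool's x, y, z in cm, a list of three; "rot": the turn, a rotation vector about the tool's x, y, z in degrees, a list of three; "gripper": the finger opening in cm, from 0 to 8.54. In form: [{"offset": [x, y, z], "rot": [wx, wy, wz], "gripper": gripper}, ...]. A call has 1 to 12 rows; each row is the pose to reach, as a shift and turn from the pose commanded when the call began, along the tool's axes at that moment; what a row does not reach only later rows make up. A row lasts 1/10 s, in which the tool goes at most 50 mm and 8.59 degrees, less where a joint would pass 70% of its speed; a pose out of reach is approached as far as the arm can. A call with a gripper value outside its range is refused whole. The fingers move at their own pace and stop on an object; "squeeze" is the grip in N (left out, the last holds). Time passes only in rows, so rows that repeat a pose let the fingers close. It gives the time, the measured TCP pose, the force, the opening and the grip force at its end, in the units of the state.
- sense(): the state, without advancing time (a new reading comes with each control period).
- capture(name): name is "scene" or "side" or "wrist"; returns a dict with "color" (480x640x3 uint8, red, green, blue), "depth" (480x640 float32, mm along the optical axis (not along the pixel's ray), 0 where there is no reading), "vertical_fov" (degrees; the focal length in pixels is half the picture's height over the tangent of half this angle, whatever the lens; pixels are square), "cx", "cy" (the principal point, pixels), "k1" (the pictures are not rectified: a ray, as slopes to the right and down, at radius r is drawn at 1 + k1 r^2 times it, then the intrinsics apply), "rvec" (rotation vector, rad) and "tvec" (3), from world to camera coordinates, as OpenCV has them; the wrist camera has in their place "mount" (4x4, takes a point from camera to tool coordinates, whose origin is the TCP and whose axes are the flange's). Camera axes: x right, y down, z forward; pixel columns grow to the right and rows downward; lengths in mm; the calibration is good to about 2 mm. A picture is of the moment at which its call begins: read the wrist's pose just before it.
- finish_job(): hands the job in; it is judged then, once.
The state is a dict: "time_s": time; "joints": joint angles; "dq": joint speeds; "tau": joint torques, N m; "eef_pos": TCP position; "ee_rot": TCP orientation; "force": force on the tool from outside, world axes, zero at the start; "wrist_torque": the same for the moment, N m; "grip_width": opening from 0.0 (shut) to 1.0 (fully open); "grip_force": force on a finger pad.
Only numpy, scipy, OpenCV 4.12 (cv2) and the standard library are available. Lean on these libraries where they do the work, as an engineer would, in place of code of your own. Each camera call takes 0.05 s, during which the arm holds its last target. There are 200 camera calls.

## Working session

There is one attempt and no reset: what is moved stays moved. The work goes in short steps, Python scripts to look and compute and a tool call to move; the robot and the scene stay as the last step left them, time stands still between calls to the robot, and variables do not carry over. Pictures are saved under pics/ and viewed, at most 14 in all, crops included, and the job is handed in when it is done.

Besides the shell and the picture viewer there is one more tool, called after "Emit:" by a JSON object that holds its "fn" and its "kwargs", one argument or row to a line. step_arm: Moves the arm, as the interface text tells. Its arguments: {"type":"object","properties":{"plan":{"type":"array"},"squeeze":{"type":"number"}},"required":["plan"]}

```bash
ls; mkdir -p pics
cat > h.py <<'E'
from rig import *
import numpy as np, cv2
from scipy.spatial.transform import Rotation as R
def cam(c,s=None):
    f=240/np.tan(np.radians(c["vertical_fov"])/2)
    if "rvec" in c:
        Rm=R.from_rotvec(np.ravel(c["rvec"])).as_matrix(); t=np.ravel(c["tvec"])
        return f,Rm.T,-Rm.T@t
    M=np.array(c["mount"]); q=s["ee_rot"]; Rt=R.from_quat([q[1],q[2],q[3],q[0]]).as_matrix()
    return f,Rt@M[:3,:3],Rt@M[:3,3]+np.array(s["eef_pos"])
def rays(c,uv):
    f=240/np.tan(np.radians(c["vertical_fov"])/2)
    K=np.array([[f,0,c["cx"]],[0,f,c["cy"]],[0,0,1.]])
    p=cv2.undistortPoints(np.float64(uv).reshape(-1,1,2),K,np.array([c["k1"],0,0,0.])).reshape(-1,2)
    return np.c_[p,np.ones(len(p))]
def plane(c,uv,z,s=None):
    f,Rm,o=cam(c,s); d=rays(c,uv)@Rm.T
    return o+d*((z-o[2])/d[:,2])[:,None]
def depthpts(c,uv,s=None):
    f,Rm,o=cam(c,s); uv=np.int32(uv); z=c["depth"][uv[:,1],uv[:,0]]
    return o+(rays(c,uv)*z[:,None])@Rm.T
E
python3 - <<'E'
from h import *
import pickle
s=sense();print(s["time_s"],s["eef_pos"],s["ee_rot"])
C={}
for n in["scene","side","wrist"]:
    s=sense();c=capture(n);C[n]=(c,s)
    cv2.imwrite(f"pics/{n}.png",c["color"][:,:,::-1]);f,Rm,o=cam(c,s);print(n,f,o.round(),Rm[:,2].round(2),c["k1"])
pickle.dump(C,open("c0.pkl","wb"))
E
```

```text
pics
0.0 [120.02298358 510.91669129 303.32831327] [-2.10669074e-04  1.15144299e-01  9.93348559e-01 -6.21532903e-04]
scene 501.09497777111494 [1325.  149.  834.] [-0.7  -0.25 -0.66] 0.024163843827797363
side 468.47536621714454 [ 424. -893.  737.] [ 0.09  0.75 -0.66] -0.0699414904574786
wrist 346.74515982665633 [ 38. 530. 373.] [ 0.32 -0.08 -0.95] -0.006072232903595564
```

View pics/scene.png

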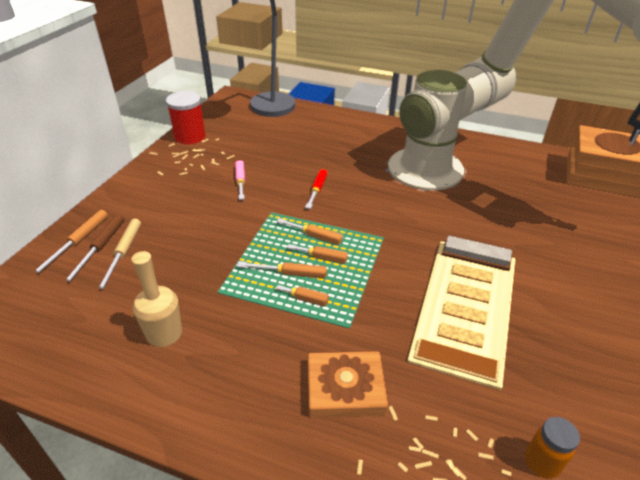

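View pics/side.png

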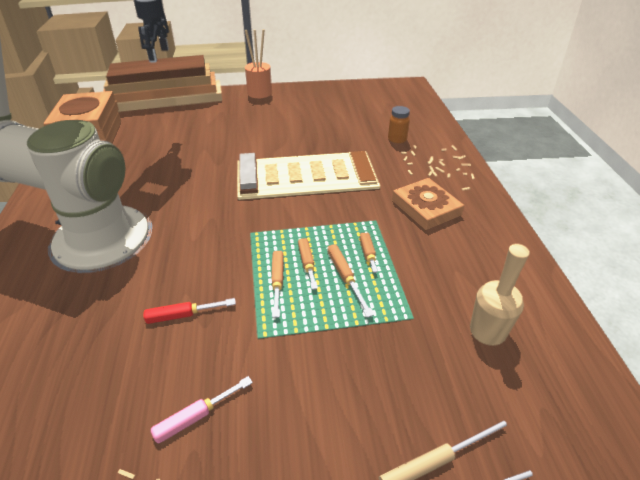

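The scene view shows four orange handles on the green mat, at about (322,234), (329,254), (303,270) and (309,296). The rests are at (470,272) to (460,335), with the stone at (478,252). The side view agrees: the stone is at (248,172) and the mould at (428,203). Next I'll segment the handles and rests.

```bash
cat > seg.py <<'E'
from h import *
def blobs(mask,amin):
    n,l,st,ce=cv2.connectedComponentsWithStats(mask.astype(np.uint8))
    return [(l==i) for i in range(1,n) if st[i,4]>amin]
def rect(c,m,z,s=None):
    cs,_=cv2.findContours(m.astype(np.uint8),cv2.RETR_EXTERNAL,cv2.CHAIN_APPROX_NONE)
    p=plane(c,max(cs,key=len).reshape(-1,2),z,s)[:,:2]
    (x,y),(w,h),a=cv2.minAreaRect(p.astype(np.float32))
    if w<h: w,h,a=h,w,a+90
    return np.array([x,y,w,h,(a+90)%180-90])
E
python3 - <<'E'
from seg import *
import pickle
C=pickle.load(open("c0.pkl","rb"))
roi={"scene":((215,205,390,325),(405,230,525,385)),"side":((245,215,415,335),(230,145,385,200))}
for n in["scene","side"]:
    c,s=C[n];hsv=cv2.cvtColor(c["color"],cv2.COLOR_RGB2HSV)
    H,S,V=[hsv[:,:,i].astype(int) for i in range(3)]
    def sub(m,r):
        o=np.zeros_like(m);o[r[1]:r[3],r[0]:r[2]]=m[r[1]:r[3],r[0]:r[2]];return o
    m=sub((H<19)&(S>120)&(V>60),roi[n][0])
    print(n)
    for b in blobs(m,60):
        v,u=np.nonzero(b);P=depthpts(c,np.c_[u,v]);
        print("handle",u.mean().round(),v.mean().round(),rect(c,b,15).round(1),"depthmed",np.median(P,0).round())
    m=sub((S<45)&(V<190),roi[n][1])
    for b in blobs(m,60): print("stone",rect(c,b,40).round(1))
    if n=="scene":
        for u,v in[(470,272),(468,292),(464,313),(460,335),(440,340),(490,290),(480,304)]: print(u,v,hsv[v,u],plane(c,[(u,v)],18).round())
    m=sub((S>95)&(V>150)&(H>10),roi[n][1])
    for b in blobs(m,60): print("cork",rect(c,b,18).round(1))
E
```

```text
scene
handle 298.0 259.0 [ 516.3 -195.1  469.5  412.4  -68.4] depthmed [ 498. -217.    1.]
handle 324.0 234.0 [ 417.2 -175.9   98.6   40.2   86.2] depthmed [ 428. -171.   25.]
handle 330.0 254.0 [ 482.7 -136.    84.9   39.4  -86. ] depthmed [ 493. -132.   25.]
handle 304.0 270.0 [ 554.8 -174.2  104.5   38.   -76.1] depthmed [ 563. -170.   25.]
handle 311.0 296.0 [ 624.5 -127.9   77.    34.8  -89.6] depthmed [ 634. -125.   26.]
stone [385.  193.  144.5  21.9  88.2]
470 272 [ 20 131 249] [[424. 190.  18.]]
468 292 [ 23 125 252] [[489. 195.  18.]]
464 313 [ 22 126 252] [[555. 196.  18.]]
460 335 [ 23 125 253] [[617. 197.  18.]]
440 340 [ 28  63 255] [[645. 161.  18.]]
490 290 [ 28  69 254] [[465. 240.  18.]]
480 304 [ 29  49 255] [[516. 224.  18.]]
cork [277.4 219.8 177.6  53.9 -68.5]
cork [354.9  58.9  78.3  24.2  89.3]
cork [514.4 211.  409.  211.1   1.1]
cork [425.4 193.5  94.3  42.5 -89.4]
cork [485.9  76.8  65.6  52.7  10. ]
cork [488.8 194.9  93.   42.6 -89.6]
cork [537.8  82.4  37.5  25.  -77.5]
cork [553.2 195.9  93.2  42.4 -89.6]
cork [616.7 197.   91.8  41.1 -89.2]
cork [680.1 197.9 163.2  56.6 -89. ]
cork [729.9 196.7  82.1  11.8  89.4]
side
handle 338.0 247.0 [ 537.6 -182.2  416.7  358.5   -6.7] depthmed [629. -72.  -1.]
handle 367.0 244.0 [ 627.8 -122.1   84.1   23.7  -88.8] depthmed [ 625. -131.   25.]
handle 305.0 252.0 [ 486.3 -130.    90.8   22.6  -85.5] depthmed [ 485. -141.   25.]
handle 340.0 261.0 [ 558.3 -169.6  114.1   23.9  -77.3] depthmed [ 556. -178.   25.]
handle 277.0 267.0 [ 420.5 -169.2   95.7   21.5   86.5] depthmed [ 422. -178.   25.]
handle 375.0 329.0 [ 566.7 -365.6  224.1   34.7    2.2] depthmed [ 610. -347.   -1.]
stone [361.6 109.4  37.6  22.2  -6.9]
cork [588.4 261.5 380.  181.1 -30.1]
cork [322.4 194.2 211.5  22.7 -88.6]
```

View pics/wrist.png

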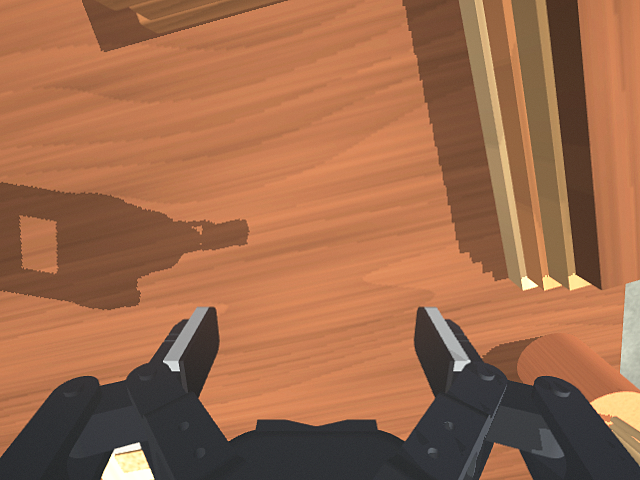

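The wrist view shows the open fingers and a plank stack at the upper right, which could be an obstacle. I'll check the heights along the route.

Run:
```python
from h import *
import pickle
C=pickle.load(open("c0.pkl","rb"))
c,s=C["wrist"]
for uv in[(480,60),(510,100),(540,150),(560,200),(620,100),(525,282),(580,350),(620,400),(200,10),(300,200),(120,460),(100,40)]: print(uv,depthpts(c,[uv],s).round())
for n in["side","scene"]:
    c,_=C[n]; v,u=np.mgrid[0:480:2,0:640:2]; uv=np.c_[u.ravel(),v.ravel()]
    P=depthpts(c,uv); g=c["depth"][uv[:,1],uv[:,0]]>0
    k=g&(P[:,2]>60)&(P[:,0]>0)&(P[:,0]<800)&(abs(P[:,1])<800)&(P[:,2]<330)
    Q=P[k]; b,cnt=np.unique((Q[:,:2]//60*60).astype(int),axis=0,return_counts=True)
    print(n,[(tuple(map(int,x)),int(Q[((Q[:,:2]//60*60)==x).all(1),2].max())) for x,t in zip(b,cnt) if t>8])
```

```text
(480, 60) [[ 22. 687.  20.]]
(510, 100) [[ 61. 696.  52.]]
(540, 150) [[104. 707.  75.]]
(560, 200) [[146. 712.  91.]]
(620, 100) [[ 72. 732. 122.]]
(525, 282) [[254. 714.  30.]]
(580, 350) [[355. 771.  35.]]
(620, 400) [[366. 766.  99.]]
(200, 10) [[-71. 453.  29.]]
(300, 200) [[116. 493.  -2.]]
(120, 460) [[416. 159.  17.]]
(100, 40) [[-79. 344.  -2.]]
side [((0, -120), 276), ((0, -60), 290), ((0, 0), 290), ((0, 660), 124), ((0, 720), 126), ((0, 780), 124), ((60, -120), 256), ((60, -60), 276), ((60, 0), 277), ((60, 420), 329), ((60, 660), 121), ((60, 720), 125), ((60, 780), 125), ((120, 420), 328), ((120, 480), 329), ((120, 540), 329), ((120, 660), 122), ((120, 720), 123), ((180, 660), 120), ((180, 720), 126), ((360, 660), 97), ((360, 720), 224), ((420, 720), 214), ((720, -420), 95), ((780, -420), 113)]
scene [((0, -120), 278), ((0, -60), 295), ((0, 0), 294), ((0, 60), 277), ((60, -840), 135), ((60, -780), 137), ((60, -720), 132), ((60, -120), 257), ((60, -60), 280), ((60, 0), 278), ((60, 420), 327), ((120, -840), 137), ((120, -780), 135), ((120, -720), 133), ((780, -420), 113), ((780, -360), 106)]
```

Emit:
{"fn": "step_arm", "kwargs": {
  "plan": [
    {"offset": [-47.9, -28.9, -3.6], "rot": [0, 0, 76.8], "gripper": 5.0},
    {"offset": [-47.9, -28.9, -3.6], "rot": [0, 0, 76.8], "gripper": 5.0},
    {"offset": [-47.9, -28.9, -3.6], "rot": [0, 0, 76.8], "gripper": 5.0},
    {"offset": [-47.9, -28.9, -3.6], "rot": [0, 0, 76.8], "gripper": 5.0},
    {"offset": [-47.9, -28.9, -3.6], "rot": [0, 0, 76.8], "gripper": 5.0},
    {"offset": [-47.9, -28.9, -3.6], "rot": [0, 0, 76.8], "gripper": 5.0},
    {"offset": [-47.9, -28.9, -3.6], "rot": [0, 0, 76.8], "gripper": 5.0},
    {"offset": [-47.9, -28.9, -3.6], "rot": [0, 0, 76.8], "gripper": 5.0},
    {"offset": [-47.9, -28.9, -3.6], "rot": [0, 0, 76.8], "gripper": 5.0},
    {"offset": [-47.9, -28.9, -3.6], "rot": [0, 0, 76.8], "gripper": 5.0},
    {"offset": [-47.9, -28.9, -3.6], "rot": [0, 0, 76.8], "gripper": 5.0},
    {"offset": [-47.9, -28.9, -3.6], "rot": [0, 0, 76.8], "gripper": 5.0}
  ],
  "squeeze": 40
}}

```text
time_s: 1.35
eef_pos: [522.8, 116.7, 339.3]
ee_rot: [0.0, 0.709, 0.705, -0.0]
force: [0.2, 0.3, -0.6]
grip_width: 0.587
grip_force: 0.0
```

Run:
```python
from seg import *
import pickle
s=sense();c=capture("wrist");pickle.dump((c,s),open("r.pkl","wb"))
cv2.imwrite("pics/rests.png",c["color"][:,:,::-1]);print(s["eef_pos"],s["ee_rot"])
hsv=cv2.cvtColor(c["color"],cv2.COLOR_RGB2HSV);H,S,V=[hsv[:,:,i].astype(int) for i in range(3)]
for b in blobs((S>95)&(V>150)&(H>10)&(H<27),800):
    v,u=np.nonzero(b);print(u.mean().round(),v.mean().round(),rect(c,b,18,s).round(1),np.median(depthpts(c,np.c_[u,v],s),0).round(1))
```

```text
[522.75707088 116.68343321 339.30074065] [ 1.93673064e-04  7.08732179e-01  7.05477538e-01 -3.23537882e-04]
457.0 116.0 [668.2 197.4 167.5  73.7  89.9] [664.9 201.5  16.6]
402.0 117.0 [613.3 199.   91.9  35.5 -89.2] [613.9 201.5  17.3]
282.0 120.0 [486.8 196.5  92.8  35.2 -89.1] [486.7 199.8  17.2]
342.0 119.0 [550.  196.8  93.9  34.7 -88.8] [550.  199.7  17.2]
223.0 122.0 [423.6 195.   93.8  36.5 -89.2] [422.8 198.1  17.3]
555.0 273.0 [820.6   9.5 144.7 122.6 -67. ] [804.3  36.8  34. ]
559.0 282.0 [824.8   6.3  45.7  45.6  32.5] [809.8  16.6  37.5]
```

View pics/rests.png

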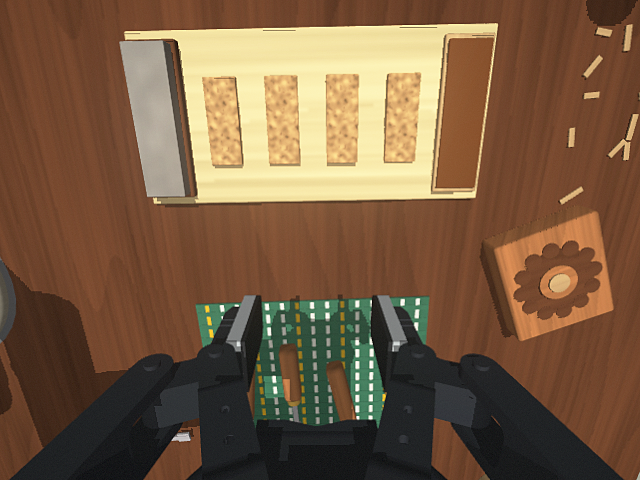

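Emit:
{"fn": "step_arm", "kwargs": {
  "plan": [
    {"offset": [-34, 0, 0], "rot": [0, 0, 0], "gripper": 5.0},
    {"offset": [-34, 0, 0], "rot": [0, 0, 0], "gripper": 5.0},
    {"offset": [-34, 0, 0], "rot": [0, 0, 0], "gripper": 5.0},
    {"offset": [-34, 0, 0], "rot": [0, 0, 0], "gripper": 5.0},
    {"offset": [-34, 0, 0], "rot": [0, 0, 0], "gripper": 5.0},
    {"offset": [-34, 0, 0], "rot": [0, 0, 0], "gripper": 5.0},
    {"offset": [-34, 0, 0], "rot": [0, 0, 0], "gripper": 5.0},
    {"offset": [-34, 0, 0], "rot": [0, 0, 0], "gripper": 5.0},
    {"offset": [-34, 0, 0], "rot": [0, 0, 0], "gripper": 5.0},
    {"offset": [-34, 0, 0], "rot": [0, 0, 0], "gripper": 5.0}
  ]
}}

```text
time_s: 2.4
eef_pos: [520.3, -218.1, 340.0]
ee_rot: [-0.0, 0.707, 0.708, 0.0]
force: [0.8, 0.8, -0.3]
grip_width: 0.589
grip_force: 0.0
```

The rests view shows the stone at the left, (155,118), then four rests at (223,122), (282,120), (342,119) and (402,117), with the strop at the right. The nearest rest to the stone is therefore at x≈424.

```bash
cat > look.py <<'E'
from seg import *
import sys
def handles(z=15,name=None):
    s=sense();c=capture("wrist")
    if name: cv2.imwrite(f"pics/{name}.png",c["color"][:,:,::-1])
    hsv=cv2.cvtColor(c["color"],cv2.COLOR_RGB2HSV);H,S,V=[hsv[:,:,i].astype(int) for i in range(3)]
    print("tcp",np.round(s["eef_pos"],1),s["time_s"])
    for b in blobs((H<17)&(S>150)&(V>90),400):
        v,u=np.nonzero(b);P=depthpts(c,np.c_[u,v],s)
        r=rect(c,b,z,s)
        if r[3]<60 and np.median(P[:,2])>12: print(u.mean().round(),v.mean().round(),r.round(1),np.median(P,0).round(1))
if __name__=="__main__": handles(float(sys.argv[1]),sys.argv[2])
E
python3 look.py 15 mat
```

```text
tcp [ 520.3 -218.1  340. ] 2.4
608.0 23.0 [ 8.052e+02 -4.540e+01  7.480e+01  4.470e+01  5.000e-01] [798.8 -46.4  33.9]
```

View pics/mat.png

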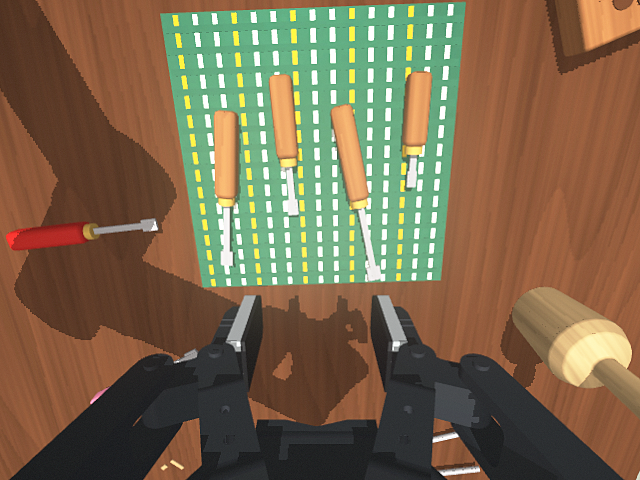

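The mat view shows the handles at (226,155), (284,118), (350,155) and (418,110), with the blades pointing down the picture (−y). I'll loosen the mask.

```bash
sed -i 's/(H<17)&(S>150)&(V>90),400/(H<17)\&(S>115)\&(V>130)\&~((S<175)\&(V<165)),400/' look.py
python3 - <<'E'
import cv2;im=cv2.cvtColor(cv2.imread("pics/mat.png"),cv2.COLOR_BGR2HSV)
for u,v in[(226,130),(226,190),(226,204),(418,110),(411,150),(350,155),(358,202),(120,320),(500,200)]: print(u,v,im[v,u])
E
sed -i 's/^import sys/import sys,pickle/; s/    if name: /    pickle.dump((c,s),open("l.pkl","wb"))\n    if name: /' look.py
python3 look.py 15 mat2
```

```text
226 130 [ 16 137 248]
226 190 [ 16 136 246]
226 204 [ 27 129 255]
418 110 [ 14 143 237]
411 150 [ 26 133 254]
350 155 [ 15 137 243]
358 202 [ 29 119 255]
120 320 [ 12 141  92]
500 200 [ 12 148 143]
tcp [ 520.3 -218.1  340.1] 2.45
606.0 21.0 [810.  -35.1  55.7  48.1  22.2] [792.3 -45.2  34.1]
418.0 108.0 [ 628.4 -123.9   73.2   23.1  -89.3] [ 625.3 -123.5   25.8]
283.0 115.0 [ 484.  -132.9   83.8   22.8  -85.5] [ 485.  -130.9   25.7]
349.0 152.0 [ 557.5 -172.   105.8   23.2  -76.5] [ 556.  -167.3   25.6]
224.0 153.0 [ 417.4 -174.    95.6   22.1   85.8] [ 420.7 -169.7   25.8]
44.0 237.0 [ 192.8 -269.    96.7   26.9    6.7] [ 197.6 -267.3   22.5]
```

Emit:
{"fn": "step_arm", "kwargs": {
  "plan": [
    {"offset": [4.2, 5.3, 2], "rot": [0, 0, -1], "gripper": 5.0},
    {"offset": [7, 9, 5], "rot": [0, 0, -1], "gripper": 5.0},
    {"offset": [8.5, 10.7, 9], "rot": [0, 0, -1], "gripper": 5.0},
    {"offset": [8.5, 10.7, 13], "rot": [0, 0, -1], "gripper": 5.0},
    {"offset": [8.5, 10.7, 17], "rot": [0, 0, -1], "gripper": 5.0},
    {"offset": [8.5, 10.7, 20], "rot": [0, 0, -1], "gripper": 5.0},
    {"offset": [8.5, 10.7, 22], "rot": [0, 0, -1], "gripper": 5.0},
    {"offset": [8.5, 10.7, 22], "rot": [0, 0, -1], "gripper": 5.0}
  ]
}}

```text
time_s: 3.3
eef_pos: [626.2, -133.3, 117.1]
ee_rot: [-0.003, 0.701, 0.714, -0.001]
force: [0.0, -0.1, -0.0]
grip_width: 0.585
grip_force: 0.0
```

```bash
python3 look.py 15 near1
```

```text
tcp [ 626.2 -133.3  117.1] 3.3
46.0 275.0 [ 477.6 -136.6   89.4   23.1  -85.6] [ 487.  -126.7   25.8]
319.0 267.0 [ 626.8 -127.9   78.    23.1  -89.1] [ 626.5 -119.8   25.7]
177.0 307.0 [ 548.2 -153.6   64.8   23.5  -76.6] [ 552.5 -144.2   25.7]
```

View pics/near1.png

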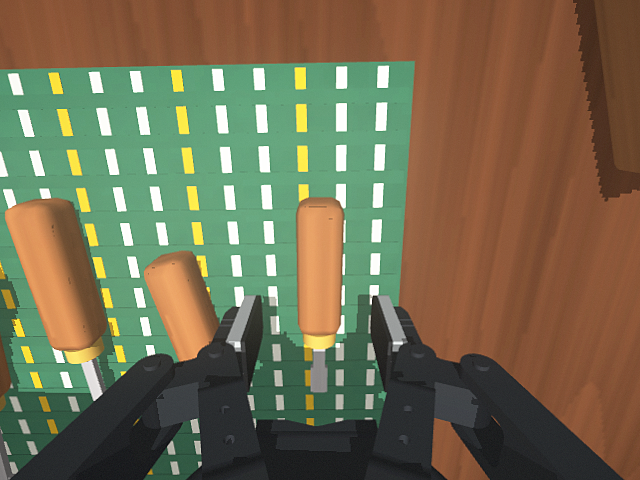

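Handle 120 at (319,267) is centred between the fingers, and the left finger clears the 210. Next: descend, grip, lift.

Emit:
{"fn": "step_arm", "kwargs": {
  "plan": [
    {"offset": [0, 0, 2], "rot": [0, 0, 0], "gripper": 5.0},
    {"offset": [0, 0, 3.3], "rot": [0, 0, 0], "gripper": 5.0},
    {"offset": [0, 0, 3.8], "rot": [0, 0, 0], "gripper": 5.0},
    {"offset": [0, 0, 3.8], "rot": [0, 0, 0], "gripper": 2.0},
    {"offset": [0, 0, 3.8], "rot": [0, 0, 0], "gripper": 2.0},
    {"offset": [0, 0, 3.8], "rot": [0, 0, 0], "gripper": 2.0},
    {"offset": [0, 0, 3.8], "rot": [0, 0, 0], "gripper": 2.0},
    {"offset": [0, 0, 3.8], "rot": [0, 0, 0], "gripper": 2.0},
    {"offset": [0, 0, 3.8], "rot": [0, 0, 0], "gripper": 2.0}
  ],
  "squeeze": 40
}}

```text
time_s: 4.25
eef_pos: [627.6, -135.0, 82.9]
ee_rot: [0.001, 0.701, 0.713, 0.0]
force: [-1.0, 0.6, 6.8]
grip_width: 0.265
grip_force: 40.7
```

Emit:
{"fn": "step_arm", "kwargs": {
  "plan": [
    {"offset": [0, 0, -2], "rot": [0, 0, 0], "gripper": 2.0},
    {"offset": [0, 0, -6], "rot": [0, 0, 0], "gripper": 2.0},
    {"offset": [0, 0, -10], "rot": [0, 0, 0], "gripper": 2.0},
    {"offset": [0, 0, -12], "rot": [0, 0, 0], "gripper": 2.0},
    {"offset": [0, 0, -12], "rot": [0, 0, 0], "gripper": 2.0},
    {"offset": [0, 0, -12], "rot": [0, 0, 0], "gripper": 2.0}
  ]
}}

```text
time_s: 4.85
eef_pos: [626.9, -134.7, 200.9]
ee_rot: [-0.001, 0.701, 0.713, -0.0]
force: [-0.1, 0.7, -0.1]
grip_width: 0.268
grip_force: 39.9
```

```bash
python3 look.py 140 held1; python3 -c "
from rig import *;s=sense();print(s['force'],s['wrist_torque'],s['grip_width'])"
```

```text
tcp [ 626.9 -134.7  200.9] 4.85
571.0 92.0 [715.7 -31.3  52.8  32.8 -67.2] [783.7 -38.1  34. ]
616.0 26.0 [723.4 -19.8  20.4   8.8 -41.1] [798.7   2.7  37.2]
127.0 227.0 [551.5 -93.6  44.6  13.2 -87.8] [ 486.8 -128.6   25.7]
226.0 272.0 [ 589.5 -113.4   55.8   11.8  -76.4] [ 557.1 -163.2   25.7]
316.0 289.0 [ 626.  -121.4   73.8   22.6  -88.9] [ 626.  -115.8  143.6]
53.0 273.0 [ 517.2 -113.6   52.4   14.2   81.8] [ 422.8 -167.2   25.7]
[-1.18807304  0.34706704 -0.45728952] [0.00225057 0.02795691 0.00726756] 0.2715436262685284
```

View pics/held1.png

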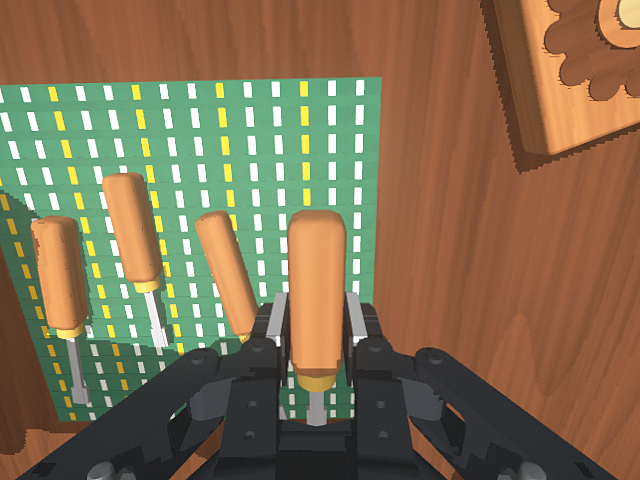

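The 120 is held level: its top is at 143.6 across the handle, and it sits at (316,289) between the pads. I'll carry it to the rest beside the stone.

Emit:
{"fn": "step_arm", "kwargs": {
  "plan": [
    {"offset": [4, -2.5, 0], "rot": [0, 0, 0], "gripper": 2.0},
    {"offset": [8, -5, 0], "rot": [0, 0, 0], "gripper": 2.0},
    {"offset": [12, -7.4, 0], "rot": [0, 0, 0], "gripper": 2.0},
    {"offset": [16, -9.9, 0], "rot": [0, 0, 0], "gripper": 2.0},
    {"offset": [20, -12.4, 0], "rot": [0, 0, 0], "gripper": 2.0},
    {"offset": [24, -14.9, 0], "rot": [0, 0, 0], "gripper": 2.0},
    {"offset": [28, -17.3, 2], "rot": [0, 0, 0], "gripper": 2.0},
    {"offset": [30.5, -19, 4], "rot": [0, 0, 0], "gripper": 2.0},
    {"offset": [32.1, -19.8, 6], "rot": [0, 0, 0], "gripper": 2.0},
    {"offset": [32.1, -19.8, 7], "rot": [0, 0, 0], "gripper": 2.0},
    {"offset": [32.1, -19.8, 7], "rot": [0, 0, 0], "gripper": 2.0},
    {"offset": [32.1, -19.8, 7], "rot": [0, 0, 0], "gripper": 2.0}
  ]
}}

```text
time_s: 6.1
eef_pos: [424.3, 182.0, 131.9]
ee_rot: [-0.0, 0.701, 0.713, -0.0]
force: [0.6, -0.5, 0.3]
grip_width: 0.274
grip_force: 39.9
```

```bash
python3 look.py 62 over1; python3 -c "
from rig import *;s=sense();print(s['eef_pos'],s['ee_rot'],s['force'])"
```

```text
tcp [424.3 182.  131.9] 6.1
312.0 191.0 [421.9 237.1  25.   21.4   1. ] [421.  228.7  17.1]
427.0 242.0 [470.5 215.1  67.3  25.  -89. ] [486.  201.6  17.1]
540.0 241.0 [518.8 215.7  67.1  25.2 -88.9] [549.9 203.4  17.1]
627.0 274.0 [556.3 208.8  59.   16.5 -72. ] [604.8 179.6  17.1]
307.0 289.0 [420.2 187.2  74.    9.7 -89.3] [420.2 202.9  75. ]
330.0 280.0 [430.5 191.5  58.8   2.5 -88.4] [429.5 207.2  75.1]
[424.53811036 182.01613771 132.29028212] [2.67111170e-04 7.01487568e-01 7.12681580e-01 2.95050787e-04] [ 0.21077339 -0.39964853 -0.55405767]
```

View pics/over1.png

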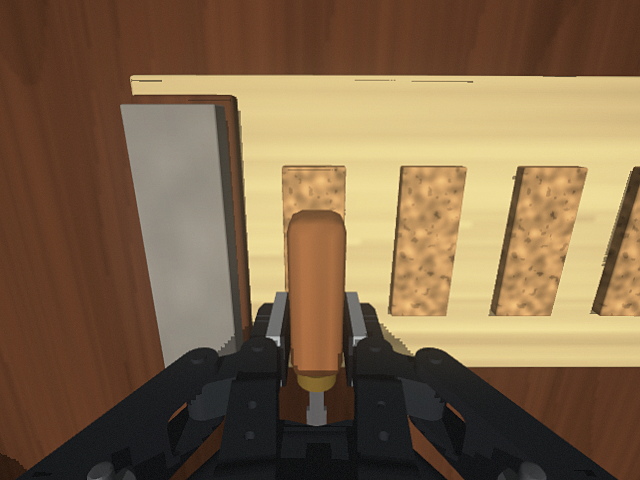

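Run:
```python
from h import *;import pickle
c,s=pickle.load(open("l.pkl","rb"))
print(plane(c,[(282,166),(345,166),(400,166),(466,166),(450,315),(389,315)],18,s).round(1))
print(plane(c,[(316,211),(316,375),(289,290),(346,290)],76,s).round(1))
print(plane(c,[(316,211),(316,375)],64,s).round(1))
```

```text
[[405.2 242.3  18. ]
 [438.  242.8  18. ]
 [466.7 243.4  18. ]
 [501.2 244.   18. ]
 [505.7 154.9  18. ]
 [468.7 154.3  18. ]]
[[423.1 233.6  76. ]
 [424.4 158.8  76. ]
 [412.8 200.6  76. ]
 [435.8 201.   76. ]]
[[423.2 230.4  64. ]
 [424.6 148.5  64. ]]
```

Emit:
{"fn": "step_arm", "kwargs": {
  "plan": [
    {"offset": [0.1, -0.1, 1.5], "rot": [0, 0, 0], "gripper": 2.0},
    {"offset": [0.1, -0.1, 2.5], "rot": [0, 0, 0], "gripper": 2.0},
    {"offset": [0.1, -0.1, 3.0], "rot": [0, 0, 0], "gripper": 2.0},
    {"offset": [0.1, -0.1, 3.3], "rot": [0, 0, 0], "gripper": 2.0},
    {"offset": [0.1, -0.1, 3.3], "rot": [0, 0, 0], "gripper": 2.0}
  ]
}}

```text
time_s: 6.65
eef_pos: [422.8, 183.5, 98.8]
ee_rot: [-0.0, 0.701, 0.713, -0.0]
force: [-0.9, -0.2, -0.8]
grip_width: 0.265
grip_force: 39.9
```

Emit:
{"fn": "step_arm", "kwargs": {
  "plan": [
    {"offset": [0, 0, 0.15], "rot": [0, 0, 0], "gripper": 2.0},
    {"offset": [0, 0, 0.2], "rot": [0, 0, 0], "gripper": 2.0},
    {"offset": [0, 0, 0.2], "rot": [0, 0, 0], "gripper": 2.0}
  ]
}}

```text
time_s: 6.95
eef_pos: [423.0, 183.7, 97.9]
ee_rot: [0.0, 0.701, 0.713, 0.0]
force: [-3.2, -1.4, 9.2]
grip_width: 0.27
grip_force: 41.1
```

Emit:
{"fn": "step_arm", "kwargs": {
  "plan": [
    {"offset": [0, 0, 0], "rot": [0, 0, 0], "gripper": 3.6},
    {"offset": [0, 0, 0], "rot": [0, 0, 0], "gripper": 3.6},
    {"offset": [0, 0, 0], "rot": [0, 0, 0], "gripper": 3.6},
    {"offset": [0, 0, 0], "rot": [0, 0, 0], "gripper": 3.6},
    {"offset": [0, 0, -2], "rot": [0, 0, 0], "gripper": 3.6},
    {"offset": [0, 0, -6], "rot": [0, 0, 0], "gripper": 3.6},
    {"offset": [0, 0, -10], "rot": [0, 0, 0], "gripper": 3.6},
    {"offset": [-4, 0.7, -10], "rot": [0, 0, 0], "gripper": 4.6},
    {"offset": [-8, 1.4, -12], "rot": [0, 0, 0], "gripper": 4.6},
    {"offset": [-12, 2.1, -12], "rot": [0, 0, 0], "gripper": 4.6}
  ]
}}

```text
time_s: 7.95
eef_pos: [446.5, 62.8, 218.9]
ee_rot: [0.002, 0.701, 0.713, 0.001]
force: [0.4, 0.9, -0.9]
grip_width: 0.536
grip_force: 0.0
```

```bash
python3 look.py 30 placed1
python3 - <<'E'
from h import *;s=sense();print(s['eef_pos'],s['ee_rot'])
E
```

```text
tcp [446.5  62.8 218.9] 7.95
281.0 48.0 [421.3 188.8  58.3  20.9 -87.8] [422.3 188.3  40.9]
375.0 20.0 [483.9 205.7  31.4  26.8   1.3] [483.5 211.4  17.2]
470.0 19.0 [544.7 206.6  31.7  28.2   2.3] [548.3 213.3  17.1]
558.0 50.0 [605.6 188.9  66.5  31.7 -89.2] [613.9 196.1  17.1]
461.0 77.0 [544.9 179.6  50.9  31.9 -89.4] [549.7 177.7  17.2]
373.0 76.0 [484.2 173.5  41.   31.6 -89.2] [486.5 177.9  17.2]
[447.42284997  58.28296227 217.98251495] [1.94363836e-03 7.01930488e-01 7.12242735e-01 3.13900148e-04]
```

View pics/placed1.png

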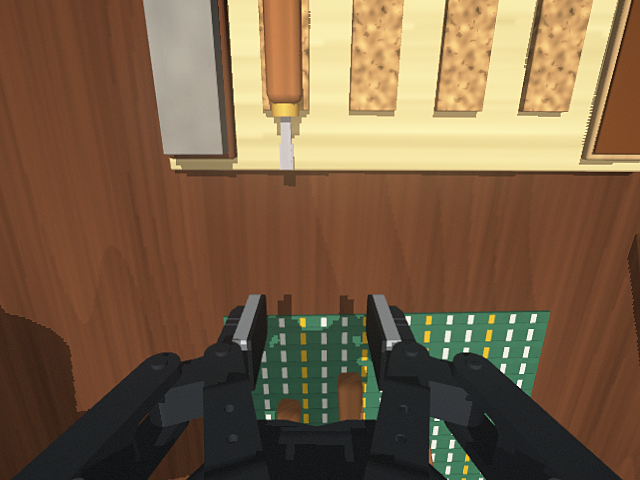

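The 120 is placed: handle at (282,50) on the first rest, straight. On to the 150.

Emit:
{"fn": "step_arm", "kwargs": {
  "plan": [
    {"offset": [-4, 0.7, 0], "rot": [0, 0, -1], "gripper": 4.6},
    {"offset": [-8, 1.4, 0], "rot": [0, 0, -2], "gripper": 4.6},
    {"offset": [-12, 2.1, 0], "rot": [0, 0, -3.5], "gripper": 4.6},
    {"offset": [-16, 2.8, 2], "rot": [0, 0, -3.5], "gripper": 4.6},
    {"offset": [-19, 3.3, 5], "rot": [0, 0, -3.5], "gripper": 4.6},
    {"offset": [-20.7, 3.6, 8], "rot": [0, 0, -3.5], "gripper": 4.6},
    {"offset": [-20.7, 3.6, 9.8], "rot": [0, 0, -3.5], "gripper": 4.6},
    {"offset": [-20.7, 3.6, 9.8], "rot": [0, 0, -3.5], "gripper": 4.6},
    {"offset": [-20.7, 3.6, 9.8], "rot": [0, 0, -3.5], "gripper": 4.6}
  ]
}}

```text
time_s: 8.9
eef_pos: [485.5, -142.1, 119.4]
ee_rot: [0.0, 0.679, 0.734, 0.0]
force: [0.6, -0.0, 0.1]
grip_width: 0.537
grip_force: 0.0
```

```bash
python3 look.py 20 n2;  python3 - <<'E'
from h import *;s=sense();print(s['eef_pos'],s['ee_rot'])
E
```

```text
tcp [ 485.5 -142.1  119.4] 8.9
317.0 262.0 [ 484.9 -134.    85.4   21.7  -85.8] [ 484.4 -126.7   25.7]
194.0 301.0 [ 419.3 -162.5   72.6   21.4   85.3] [ 421.2 -153.9   25.8]
438.0 306.0 [ 553.9 -154.3   67.5   21.7  -76.4] [ 550.9 -146.8   25.8]
[ 485.69418693 -142.14547883  119.87848751] [6.72095878e-04 6.78752323e-01 7.34366944e-01 1.54862552e-04]
```

Emit:
{"fn": "step_arm", "kwargs": {
  "plan": [
    {"offset": [0, 0, 2], "rot": [0, 0, 0], "gripper": 4.6},
    {"offset": [0, 0, 3.3], "rot": [0, 0, 0], "gripper": 4.6},
    {"offset": [0, 0, 3.7], "rot": [0, 0, 0], "gripper": 4.6},
    {"offset": [0, 0, 3.7], "rot": [0, 0, 0], "gripper": 2.0},
    {"offset": [0, 0, 3.7], "rot": [0, 0, 0], "gripper": 2.0},
    {"offset": [0, 0, 3.7], "rot": [0, 0, 0], "gripper": 2.0},
    {"offset": [0, 0, 3.7], "rot": [0, 0, 0], "gripper": 2.0},
    {"offset": [0, 0, 3.7], "rot": [0, 0, 0], "gripper": 2.0},
    {"offset": [0, 0, 3.7], "rot": [0, 0, 0], "gripper": 2.0}
  ],
  "squeeze": 40
}}

```text
time_s: 9.85
eef_pos: [485.6, -142.4, 82.6]
ee_rot: [0.001, 0.679, 0.734, 0.0]
force: [-0.4, 0.3, 5.6]
grip_width: 0.272
grip_force: 40.4
```

Emit:
{"fn": "step_arm", "kwargs": {
  "plan": [
    {"offset": [0, 0, -2], "rot": [0, 0, 0], "gripper": 2.0},
    {"offset": [0, 0, -6], "rot": [0, 0, 0], "gripper": 2.0},
    {"offset": [0, 0, -10], "rot": [0, 0, 0], "gripper": 2.0},
    {"offset": [0, 0, -12], "rot": [0, 0, 0], "gripper": 2.0},
    {"offset": [0, 0, -12], "rot": [0, 0, 0], "gripper": 2.0},
    {"offset": [0, 0, -12], "rot": [0, 0, 0], "gripper": 2.0}
  ]
}}

```text
time_s: 10.45
eef_pos: [485.0, -142.1, 201.2]
ee_rot: [-0.0, 0.679, 0.734, -0.0]
force: [-0.7, 0.8, -1.5]
grip_width: 0.269
grip_force: 39.6
```

```bash
cat > held.py <<'E'
from seg import *
import sys
s=sense();c=capture("wrist");z=s["eef_pos"][2]-56
hsv=cv2.cvtColor(c["color"],cv2.COLOR_RGB2HSV)
m=(c["depth"]>0)&(hsv[:,:,0]<19)&(hsv[:,:,1]>100);v,u=np.nonzero(m);P=depthpts(c,np.c_[u,v],s)
k=abs(P[:,2]-z)<9;m=np.zeros_like(m);m[v[k],u[k]]=1
b=max(blobs(m,300),key=np.sum);v,u=np.nonzero(b);P=depthpts(c,np.c_[u,v],s)
q=s["ee_rot"];print(np.round(s["eef_pos"],1),"yaw",np.degrees(np.arctan2(q[2]**2-q[1]**2,2*q[1]*q[2])).round(2),"F",np.round(s["force"],1),s["grip_width"])
print(rect(c,b,z,s).round(1),"top fit z,dz/dy",np.polyfit(P[:,1]-s["eef_pos"][1],P[:,2],1).round(3))
E
python3 held.py
```

```text
[ 485.  -142.1  201.2] yaw 4.47 F [-0.7  0.8 -1.5] 0.26880270264194717
[ 483.7 -130.2   83.7   22.8  -85.4] top fit z,dz/dy [-1.10000e-02  1.44071e+02]
```

Emit:
{"fn": "step_arm", "kwargs": {
  "plan": [
    {"offset": [4, 0.3, 0], "rot": [0, 0, 1], "gripper": 2.0},
    {"offset": [8, 0.7, 0], "rot": [0, 0, 2], "gripper": 2.0},
    {"offset": [12, 1.0, 0], "rot": [0, 0, 3], "gripper": 2.0},
    {"offset": [16, 1.4, 0], "rot": [0, 0, 3.5], "gripper": 2.0},
    {"offset": [20, 1.7, 0], "rot": [0, 0, 3.5], "gripper": 2.0},
    {"offset": [24, 2.1, 0], "rot": [0, 0, 3.5], "gripper": 2.0},
    {"offset": [28, 2.4, 2], "rot": [0, 0, 3.5], "gripper": 2.0},
    {"offset": [31, 2.7, 4], "rot": [0, 0, 3.5], "gripper": 2.0},
    {"offset": [32.6, 2.8, 6], "rot": [0, 0, 3.5], "gripper": 2.0},
    {"offset": [32.6, 2.8, 7], "rot": [0, 0, 3.5], "gripper": 2.0},
    {"offset": [32.6, 2.8, 7], "rot": [0, 0, 3.5], "gripper": 2.0},
    {"offset": [32.6, 2.8, 7], "rot": [0, 0, 3.5], "gripper": 2.0}
  ]
}}

```text
time_s: 11.7
eef_pos: [488.0, 184.1, 131.9]
ee_rot: [-0.0, 0.701, 0.713, -0.0]
force: [-0.5, -0.3, -0.7]
grip_width: 0.263
grip_force: 39.5
```

```bash
python3 held.py;python3 look.py 42 over2
```

```text
[488.  184.1 131.9] yaw 0.92 F [-0.5 -0.3 -0.7] 0.2625503257368054
[487.7 196.   83.8  25.1 -89. ] top fit z,dz/dy [-1.3000e-02  7.4768e+01]
tcp [488.2 184.1 132.4] 11.75
190.0 182.0 [429.8 240.   27.8  12.8   6.4] [419.5 234.5  17.2]
311.0 188.0 [485.4 234.5  28.4  24.1   2.4] [484.3 233.3  17.1]
426.0 243.0 [541.3 208.8  77.   28.5 -89.2] [549.9 202.6  17.1]
539.0 243.0 [596.7 209.5  76.7  28.6 -88.9] [614.  204.   17.1]
301.0 261.0 [480.  191.5  67.9   6.7  89.8] [481.5 217.2  75.6]
```

View pics/over2.png

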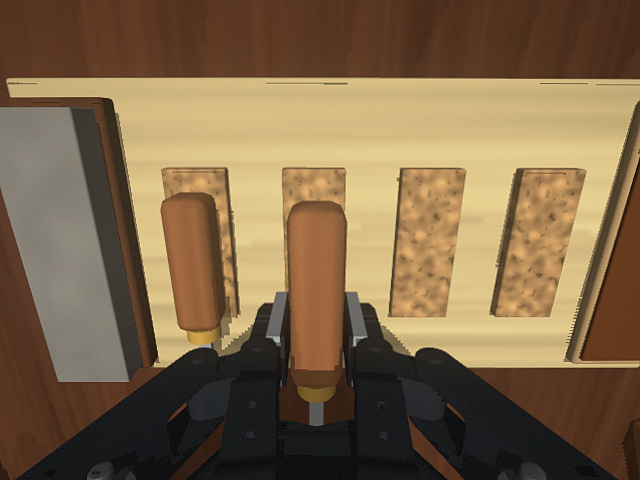

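The 150 is at (317,290), aligned over rest 2, and the 120 sits well on rest 1 at (190,265). Lower and release.

Emit:
{"fn": "step_arm", "kwargs": {
  "plan": [
    {"offset": [0.15, -0.1, 1.5], "rot": [0, 0, 0], "gripper": 2.0},
    {"offset": [0.15, -0.1, 2.5], "rot": [0, 0, 0], "gripper": 2.0},
    {"offset": [0.15, -0.1, 3.0], "rot": [0, 0, 0], "gripper": 2.0},
    {"offset": [0.15, -0.1, 3.3], "rot": [0, 0, 0], "gripper": 2.0},
    {"offset": [0.15, -0.1, 3.5], "rot": [0, 0, 0], "gripper": 2.0},
    {"offset": [0.15, -0.1, 3.5], "rot": [0, 0, 0], "gripper": 2.0}
  ]
}}

```text
time_s: 12.4
eef_pos: [487.0, 186.3, 97.6]
ee_rot: [0.0, 0.701, 0.713, 0.0]
force: [-1.8, -1.7, 3.2]
grip_width: 0.27
grip_force: 40.0
```

Emit:
{"fn": "step_arm", "kwargs": {
  "plan": [
    {"offset": [0, 0, 0], "rot": [0, 0, 0], "gripper": 3.6},
    {"offset": [0, 0, 0], "rot": [0, 0, 0], "gripper": 3.6},
    {"offset": [0, 0, 0], "rot": [0, 0, 0], "gripper": 3.6},
    {"offset": [0, 0, 0], "rot": [0, 0, 0], "gripper": 3.6},
    {"offset": [0, 0, -2], "rot": [0, 0, 0], "gripper": 3.6},
    {"offset": [0, 0, -6], "rot": [0, 0, 0], "gripper": 3.6},
    {"offset": [0, 0, -10], "rot": [0, 0, 0], "gripper": 3.6},
    {"offset": [0, 0, -12], "rot": [0, 0, 0], "gripper": 4.6},
    {"offset": [0, 0, -12], "rot": [0, 0, 0], "gripper": 4.6}
  ]
}}

```text
time_s: 13.3
eef_pos: [487.6, 186.6, 219.7]
ee_rot: [0.002, 0.701, 0.713, 0.002]
force: [-0.6, 0.1, 0.2]
grip_width: 0.542
grip_force: 0.0
```

Emit:
{"fn": "step_arm", "kwargs": {
  "plan": [
    {"offset": [-4, -0.8, 0], "rot": [0, 0, 1], "gripper": 4.6},
    {"offset": [-8, -1.6, 0], "rot": [0, 0, 2], "gripper": 4.6},
    {"offset": [-12, -2.4, 0], "rot": [0, 0, 3], "gripper": 4.6},
    {"offset": [-16, -3.3, 0], "rot": [0, 0, 4], "gripper": 4.6},
    {"offset": [-20, -4.1, 0], "rot": [0, 0, 5.2], "gripper": 4.6},
    {"offset": [-24, -4.9, 0], "rot": [0, 0, 5.2], "gripper": 4.6},
    {"offset": [-28, -5.7, 1], "rot": [0, 0, 5.2], "gripper": 4.6},
    {"offset": [-32, -6.5, 3], "rot": [0, 0, 5.2], "gripper": 4.6},
    {"offset": [-35.5, -7.2, 6], "rot": [0, 0, 5.2], "gripper": 4.6},
    {"offset": [-36.9, -7.5, 9], "rot": [0, 0, 5.2], "gripper": 4.6},
    {"offset": [-36.9, -7.5, 9.8], "rot": [0, 0, 5.2], "gripper": 4.6},
    {"offset": [-36.9, -7.5, 9.8], "rot": [0, 0, 5.2], "gripper": 4.6}
  ]
}}

```text
time_s: 14.5
eef_pos: [417.5, -183.1, 117.7]
ee_rot: [-0.002, 0.733, 0.68, -0.0]
force: [-0.3, 0.4, 0.7]
grip_width: 0.533
grip_force: 0.0
```

```bash
python3 look.py 20 n3;  python3 - <<'E'
from h import *;s=sense();print(s['eef_pos'],s['ee_rot'])
E
```

```text
tcp [ 417.5 -183.1  117.7] 14.5
590.0 236.0 [ 559.8 -171.9  105.5   22.2  -75.9] [ 553.8 -161.9   25.8]
319.0 260.0 [ 419.4 -173.7   96.2   22.2   85.4] [ 419.9 -165.5   25.7]
21.0 425.0 [ 221.5 -268.    35.    19.1    8. ] [ 227.4 -265.1   23. ]
[ 418.11866813 -183.06008006  118.87877127] [-5.67808642e-04  7.32486849e-01  6.80780944e-01 -2.33225303e-05]
```

Emit:
{"fn": "step_arm", "kwargs": {
  "plan": [
    {"offset": [0, 0.05, 2], "rot": [0, 0, 0], "gripper": 4.6},
    {"offset": [0, 0.05, 3.2], "rot": [0, 0, 0], "gripper": 4.6},
    {"offset": [0, 0.05, 3.6], "rot": [0, 0, 0], "gripper": 4.6},
    {"offset": [0, 0.05, 3.6], "rot": [0, 0, 0], "gripper": 2.0},
    {"offset": [0, 0.05, 3.6], "rot": [0, 0, 0], "gripper": 2.0},
    {"offset": [0, 0.05, 3.6], "rot": [0, 0, 0], "gripper": 2.0},
    {"offset": [0, 0.05, 3.6], "rot": [0, 0, 0], "gripper": 2.0},
    {"offset": [0, 0.05, 3.6], "rot": [0, 0, 0], "gripper": 2.0},
    {"offset": [0, 0.05, 3.6], "rot": [0, 0, 0], "gripper": 2.0}
  ],
  "squeeze": 40
}}

```text
time_s: 15.45
eef_pos: [418.9, -184.0, 83.6]
ee_rot: [0.001, 0.733, 0.681, 0.0]
force: [-0.6, 1.6, 6.4]
grip_width: 0.267
grip_force: 40.7
```

Emit:
{"fn": "step_arm", "kwargs": {
  "plan": [
    {"offset": [0, 0, -2], "rot": [0, 0, 0], "gripper": 2.0},
    {"offset": [0, 0, -6], "rot": [0, 0, 0], "gripper": 2.0},
    {"offset": [0, 0, -10], "rot": [0, 0, 0], "gripper": 2.0},
    {"offset": [0, 0, -12], "rot": [0, 0, 0], "gripper": 2.0},
    {"offset": [0, 0, -12], "rot": [0, 0, 0], "gripper": 2.0},
    {"offset": [0, 0, -12], "rot": [0, 0, 0], "gripper": 2.0}
  ]
}}

```text
time_s: 16.05
eef_pos: [418.3, -183.7, 202.4]
ee_rot: [-0.0, 0.733, 0.681, -0.0]
force: [0.0, 0.1, -1.2]
grip_width: 0.27
grip_force: 39.9
```

```bash
python3 held.py
```

```text
[ 418.3 -183.7  202.4] yaw -4.23 F [ 0.   0.1 -1.2] 0.270363388280112
[ 418.7 -169.8   92.4   23.4   85.6] top fit z,dz/dy [-7.00000e-03  1.44209e+02]
```

Emit:
{"fn": "step_arm", "kwargs": {
  "plan": [
    {"offset": [4.2, 1.2, 0], "rot": [0, 0, -1], "gripper": 2.0},
    {"offset": [8.4, 2.3, 0], "rot": [0, 0, -2], "gripper": 2.0},
    {"offset": [12.6, 3.5, 0], "rot": [0, 0, -3], "gripper": 2.0},
    {"offset": [16.8, 4.6, 0], "rot": [0, 0, -4], "gripper": 2.0},
    {"offset": [21, 5.8, 0], "rot": [0, 0, -5.2], "gripper": 2.0},
    {"offset": [25.2, 7, 0], "rot": [0, 0, -5.2], "gripper": 2.0},
    {"offset": [29.4, 8.1, 0], "rot": [0, 0, -5.2], "gripper": 2.0},
    {"offset": [33.6, 9.3, 2], "rot": [0, 0, -5.2], "gripper": 2.0},
    {"offset": [36.6, 10.1, 4], "rot": [0, 0, -5.2], "gripper": 2.0},
    {"offset": [37.8, 10.4, 6], "rot": [0, 0, -5.2], "gripper": 2.0},
    {"offset": [37.8, 10.4, 7], "rot": [0, 0, -5.2], "gripper": 2.0},
    {"offset": [37.8, 10.4, 7], "rot": [0, 0, -5.2], "gripper": 2.0}
  ]
}}

```text
time_s: 17.3
eef_pos: [549.0, 184.9, 130.5]
ee_rot: [-0.001, 0.701, 0.713, -0.002]
force: [0.2, -0.2, -1.3]
grip_width: 0.269
grip_force: 39.9
```

Emit:
{"fn": "step_arm", "kwargs": {
  "plan": [
    {"offset": [0, 0, 0], "rot": [0, 0, 0], "gripper": 2.0},
    {"offset": [0, 0, 0], "rot": [0, 0, 0], "gripper": 2.0}
  ]
}}

```text
time_s: 17.5
eef_pos: [550.5, 184.6, 133.9]
ee_rot: [0.0, 0.701, 0.713, 0.001]
force: [0.6, -0.3, -1.6]
grip_width: 0.27
grip_force: 39.9
```

```bash
python3 held.py;python3 look.py 42 over3
```

```text
[550.5 184.6 133.9] yaw 0.91 F [ 0.6 -0.3 -1.6] 0.27040165943992533
[549.7 198.6  92.3  26.  -89.2] top fit z,dz/dy [-8.0000e-03  7.5674e+01]
tcp [550.4 184.8 133.9] 17.55
85.0 188.0 [441.5 235.2  36.3  21.6 -36.8] [425.6 232.9  17.2]
196.0 175.0 [494.1 242.7  27.8   8.7  -4.2] [486.4 239.1  17.2]
314.0 177.0 [548.4 242.7  28.2  12.9  12. ] [548.3 239.4  17.2]
428.0 243.0 [605.2 209.8  76.9  28.7 -89.1] [614.2 203.2  17.1]
176.0 236.0 [480.5 205.6  61.8   5.2  88.9] [480.5 214.7  40.9]
316.0 270.0 [548.2 185.   99.2  21.3 -89.8] [550.1 215.7  76.3]
```

View pics/over3.png

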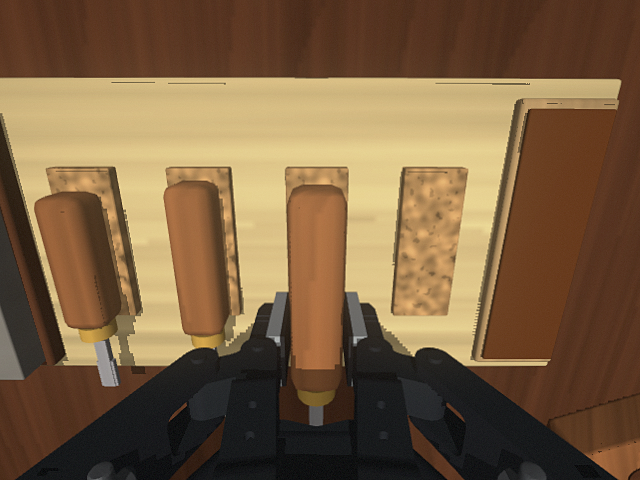

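The 180 is at (317,290), aligned over rest 3, and rests 1 and 2 are occupied properly. Lower it.

Emit:
{"fn": "step_arm", "kwargs": {
  "plan": [
    {"offset": [0, 0, 1.5], "rot": [0, 0, 0], "gripper": 2.0},
    {"offset": [0, 0, 2.5], "rot": [0, 0, 0], "gripper": 2.0},
    {"offset": [0, 0, 3.0], "rot": [0, 0, 0], "gripper": 2.0},
    {"offset": [0, 0, 3.3], "rot": [0, 0, 0], "gripper": 2.0},
    {"offset": [0, 0, 3.5], "rot": [0, 0, 0], "gripper": 2.0},
    {"offset": [0, 0, 3.6], "rot": [0, 0, 0], "gripper": 2.0},
    {"offset": [0, 0, 3.6], "rot": [0, 0, 0], "gripper": 2.0}
  ]
}}

```text
time_s: 18.3
eef_pos: [550.2, 185.4, 98.6]
ee_rot: [0.0, 0.701, 0.713, -0.0]
force: [-7.1, -2.8, 13.1]
grip_width: 0.273
grip_force: 41.6
```

Emit:
{"fn": "step_arm", "kwargs": {
  "plan": [
    {"offset": [0, 0, -0.1], "rot": [0, 0, 0], "gripper": 3.6},
    {"offset": [0, 0, -0.1], "rot": [0, 0, 0], "gripper": 3.6},
    {"offset": [0, 0, -0.1], "rot": [0, 0, 0], "gripper": 3.6},
    {"offset": [0, 0, -0.1], "rot": [0, 0, 0], "gripper": 3.6},
    {"offset": [0, 0, -2], "rot": [0, 0, 0], "gripper": 3.6},
    {"offset": [0, 0, -6], "rot": [0, 0, 0], "gripper": 3.6},
    {"offset": [0, 0, -10], "rot": [0, 0, 0], "gripper": 3.6},
    {"offset": [0, 0, -12], "rot": [0, 0, 0], "gripper": 4.6},
    {"offset": [0, 0, -12], "rot": [0, 0, 0], "gripper": 4.6},
    {"offset": [0, 0, -12], "rot": [0, 0, 0], "gripper": 4.6}
  ]
}}

```text
time_s: 19.3
eef_pos: [549.9, 185.4, 216.3]
ee_rot: [-0.0, 0.701, 0.713, -0.0]
force: [-0.0, -0.9, -0.4]
grip_width: 0.543
grip_force: 0.0
```

Emit:
{"fn": "step_arm", "kwargs": {
  "plan": [
    {"offset": [-4, 0, 0], "rot": [0, 0, -2], "gripper": 4.6},
    {"offset": [-8, 0.1, 0], "rot": [0, 0, -4], "gripper": 4.6},
    {"offset": [-12, 0.1, 0], "rot": [0, 0, -6], "gripper": 4.6},
    {"offset": [-16, 0.2, 0], "rot": [0, 0, -8], "gripper": 4.6},
    {"offset": [-20, 0.2, 0], "rot": [0, 0, -10], "gripper": 4.6},
    {"offset": [-24, 0.3, 0], "rot": [0, 0, -12.7], "gripper": 4.6},
    {"offset": [-28, 0.3, 1], "rot": [0, 0, -12.7], "gripper": 4.6},
    {"offset": [-32, 0.3, 3], "rot": [0, 0, -12.7], "gripper": 4.6},
    {"offset": [-35.5, 0.4, 6], "rot": [0, 0, -12.7], "gripper": 4.6},
    {"offset": [-37, 0.4, 9], "rot": [0, 0, -12.7], "gripper": 4.6},
    {"offset": [-37, 0.4, 9.8], "rot": [0, 0, -12.7], "gripper": 4.6},
    {"offset": [-37, 0.4, 9.8], "rot": [0, 0, -12.7], "gripper": 4.6}
  ]
}}

```text
time_s: 20.5
eef_pos: [559.6, -183.7, 117.0]
ee_rot: [-0.002, 0.618, 0.786, -0.0]
force: [0.7, 0.2, 0.5]
grip_width: 0.537
grip_force: 0.0
```

```bash
python3 look.py 20 n4;  python3 - <<'E'
from h import *;s=sense();print(s['eef_pos'],s['ee_rot'])
E
```

```text
tcp [ 559.6 -183.7  117. ] 20.5
318.0 251.0 [ 557.3 -172.   103.4   21.2  -76. ] [ 555.1 -160.3   25.8]
[ 560.34478321 -183.5036772   118.63366221] [-7.01987511e-04  6.17603612e-01  7.86489215e-01 -3.38073808e-05]
```

Emit:
{"fn": "step_arm", "kwargs": {
  "plan": [
    {"offset": [0, 0, 2], "rot": [0, 0, 0], "gripper": 4.6},
    {"offset": [0, 0, 3.2], "rot": [0, 0, 0], "gripper": 4.6},
    {"offset": [0, 0, 3.5], "rot": [0, 0, 0], "gripper": 4.6},
    {"offset": [0, 0, 3.5], "rot": [0, 0, 0], "gripper": 2.0},
    {"offset": [0, 0, 3.5], "rot": [0, 0, 0], "gripper": 2.0},
    {"offset": [0, 0, 3.5], "rot": [0, 0, 0], "gripper": 2.0},
    {"offset": [0, 0, 3.5], "rot": [0, 0, 0], "gripper": 2.0},
    {"offset": [0, 0, 3.5], "rot": [0, 0, 0], "gripper": 2.0},
    {"offset": [0, 0, 3.5], "rot": [0, 0, 0], "gripper": 2.0}
  ],
  "squeeze": 40
}}

```text
time_s: 21.45
eef_pos: [560.8, -184.5, 84.8]
ee_rot: [0.001, 0.618, 0.786, 0.0]
force: [-0.2, 1.8, 6.0]
grip_width: 0.272
grip_force: 40.5
```

Emit:
{"fn": "step_arm", "kwargs": {
  "plan": [
    {"offset": [0, 0, -2], "rot": [0, 0, 0], "gripper": 2.0},
    {"offset": [0, 0, -6], "rot": [0, 0, 0], "gripper": 2.0},
    {"offset": [0, 0, -10], "rot": [0, 0, 0], "gripper": 2.0},
    {"offset": [0, 0, -12], "rot": [0, 0, 0], "gripper": 2.0},
    {"offset": [0, 0, -12], "rot": [0, 0, 0], "gripper": 2.0},
    {"offset": [0, 0, -12], "rot": [0, 0, 0], "gripper": 2.0}
  ]
}}

```text
time_s: 22.05
eef_pos: [560.0, -184.3, 203.0]
ee_rot: [-0.001, 0.618, 0.786, -0.0]
force: [-0.5, -1.0, -1.7]
grip_width: 0.269
grip_force: 39.6
```

```bash
python3 held.py
```

```text
[ 560.  -184.3  203. ] yaw 13.67 F [-0.5 -1.  -1.7] 0.26890612858612034
[ 555.6 -167.9  100.3   22.9  -76.5] top fit z,dz/dy [-4.0000e-03  1.4356e+02]
```

Emit:
{"fn": "step_arm", "kwargs": {
  "plan": [
    {"offset": [3.8, 1.6, 0], "rot": [0, 0, 2], "gripper": 2.0},
    {"offset": [7.7, 3.1, 0], "rot": [0, 0, 4], "gripper": 2.0},
    {"offset": [11.5, 4.6, 0], "rot": [0, 0, 6], "gripper": 2.0},
    {"offset": [15.3, 6.2, 0], "rot": [0, 0, 8], "gripper": 2.0},
    {"offset": [19.2, 7.7, 0], "rot": [0, 0, 10], "gripper": 2.0},
    {"offset": [23, 9.3, 0], "rot": [0, 0, 12.7], "gripper": 2.0},
    {"offset": [26.8, 10.8, 0], "rot": [0, 0, 12.7], "gripper": 2.0},
    {"offset": [30.7, 12.4, 2], "rot": [0, 0, 12.7], "gripper": 2.0},
    {"offset": [33.5, 13.5, 4], "rot": [0, 0, 12.7], "gripper": 2.0},
    {"offset": [34.5, 13.9, 6], "rot": [0, 0, 12.7], "gripper": 2.0},
    {"offset": [34.5, 13.9, 7], "rot": [0, 0, 12.7], "gripper": 2.0},
    {"offset": [34.5, 13.9, 7], "rot": [0, 0, 12.7], "gripper": 2.0}
  ]
}}

```text
time_s: 23.3
eef_pos: [613.0, 183.0, 131.3]
ee_rot: [-0.001, 0.701, 0.713, -0.002]
force: [-0.0, -0.6, -0.6]
grip_width: 0.266
grip_force: 39.6
```

Emit:
{"fn": "step_arm", "kwargs": {
  "plan": [
    {"offset": [0, 0, 0], "rot": [0, 0, 0], "gripper": 2.0},
    {"offset": [0, 0, 0], "rot": [0, 0, 0], "gripper": 2.0}
  ]
}}

```text
time_s: 23.5
eef_pos: [614.4, 182.7, 134.9]
ee_rot: [0.001, 0.701, 0.713, 0.001]
force: [-0.2, 0.2, -0.7]
grip_width: 0.27
grip_force: 39.6
```

```bash
python3 held.py;python3 look.py 42 over4
```

```text
[614.4 182.7 134.9] yaw 0.91 F [-0.2  0.2 -0.7] 0.26954905516913635
[613.2 199.7 100.8  25.8 -87.8] top fit z,dz/dy [-6.0000e-03  7.5518e+01]
tcp [614.3 182.9 134.9] 23.55
84.0 172.0 [ 5.026e+02  2.392e+02  2.950e+01  1.450e+01 -2.000e-01] [492.6 238.1  17.2]
195.0 246.0 [557.1 200.3  94.4  32.6 -89.2] [551.8 205.6  40.6]
316.0 265.0 [613.8 188.6 110.5  26.5 -89.3] [613.5 212.5  75.9]
65.0 252.0 [487.9 197.8  80.4  19.2 -89.7] [487.1 201.8  40.9]
13.0 259.0 [460.  197.7  58.9   4.9 -89.5] [437.2 187.1  17.1]
608.0 433.0 [793.6  78.1  49.5  40.7  19.8] [807.   76.4  34. ]
```

View pics/over4.png

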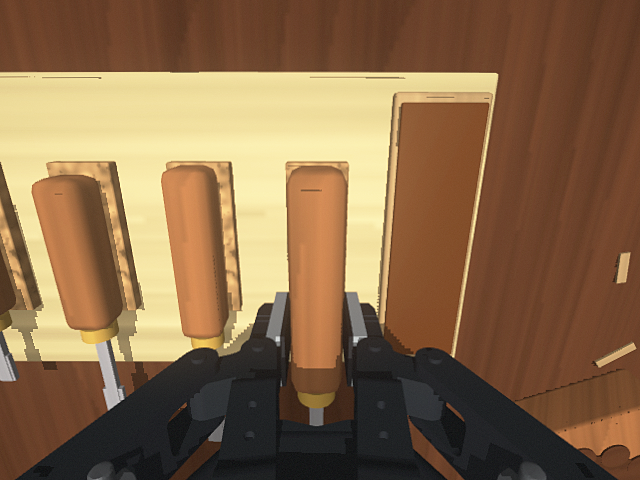

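The 210 is at (317,280), aligned over the last rest. Lower it.

Emit:
{"fn": "step_arm", "kwargs": {
  "plan": [
    {"offset": [0.1, -0.05, 1.5], "rot": [0, 0, 0], "gripper": 2.0},
    {"offset": [0.1, -0.05, 2.5], "rot": [0, 0, 0], "gripper": 2.0},
    {"offset": [0.1, -0.05, 3.0], "rot": [0, 0, 0], "gripper": 2.0},
    {"offset": [0.1, -0.05, 3.3], "rot": [0, 0, 0], "gripper": 2.0},
    {"offset": [0.1, -0.05, 3.5], "rot": [0, 0, 0], "gripper": 2.0},
    {"offset": [0.1, -0.05, 3.5], "rot": [0, 0, 0], "gripper": 2.0}
  ]
}}

```text
time_s: 24.2
eef_pos: [613.3, 184.7, 99.9]
ee_rot: [0.0, 0.701, 0.713, -0.0]
force: [-4.0, 0.3, 6.8]
grip_width: 0.266
grip_force: 40.5
```

Contact. Release it, rise, then back off toward −y for a full check.

Emit:
{"fn": "step_arm", "kwargs": {
  "plan": [
    {"offset": [0, 0, 0], "rot": [0, 0, 0], "gripper": 3.6},
    {"offset": [0, 0, 0], "rot": [0, 0, 0], "gripper": 3.6},
    {"offset": [0, 0, 0], "rot": [0, 0, 0], "gripper": 3.6},
    {"offset": [0, 0, 0], "rot": [0, 0, 0], "gripper": 3.6},
    {"offset": [0, 0, -2], "rot": [0, 0, 0], "gripper": 3.6},
    {"offset": [0, 0, -6], "rot": [0, 0, 0], "gripper": 3.6},
    {"offset": [0, 0, -10], "rot": [0, 0, 0], "gripper": 3.6},
    {"offset": [-2, -3, -14], "rot": [0, 0, 0], "gripper": 3.6},
    {"offset": [-4, -6, -18], "rot": [0, 0, 0], "gripper": 3.6},
    {"offset": [-6, -9, -22], "rot": [0, 0, 0], "gripper": 3.6},
    {"offset": [-7, -9.5, -24], "rot": [0, 0, 0], "gripper": 3.6},
    {"offset": [-7, -9.5, -24], "rot": [0, 0, 0], "gripper": 3.6}
  ]
}}

```text
time_s: 25.4
eef_pos: [519.3, 111.9, 343.4]
ee_rot: [0.003, 0.702, 0.713, 0.003]
force: [-0.3, -0.1, -0.8]
grip_width: 0.421
grip_force: 0.0
```

```bash
python3 look.py 42 final
python3 - <<'E'
from seg import *;import pickle
c,s=pickle.load(open("l.pkl","rb"))
c2=capture("scene");cv2.imwrite("pics/scene2.png",c2["color"][:,:,::-1])
a=pickle.load(open("c0.pkl","rb"))["scene"][0]
r=slice(345,420),slice(300,392);print("mould diff",np.abs(a["color"][r].astype(int)-c2["color"][r]).max())
E
```

```text
tcp [519.3 111.9 343.4] 25.4
407.0 113.0 [612.1 199.3  99.3  22.1 -88.8] [611.9 202.6  40.9]
345.0 114.0 [548.  197.1  90.7  31.1 -89.1] [549.5 200.5  40.6]
220.0 114.0 [422.9 196.9  81.7  21.1 -88.5] [422.2 198.2  40.9]
282.0 114.0 [487.  197.5  83.4  30.4  89.3] [485.8 200.2  40.6]
554.0 280.0 [806.3  18.2  42.5  42.3  -9. ] [809.8  17.7  37.1]
mould diff 18
```

View pics/final.png

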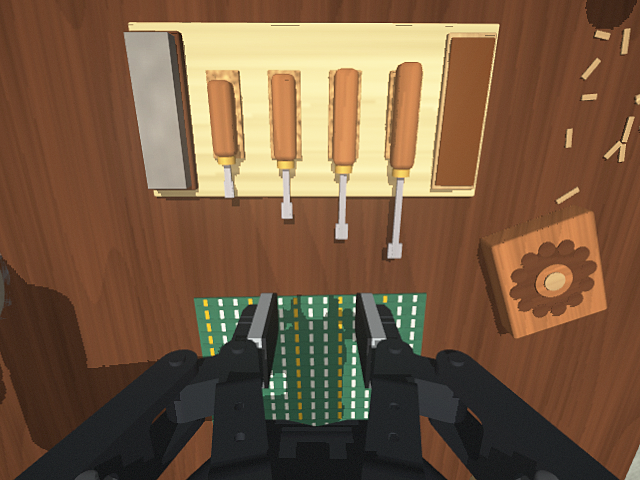

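The final view shows all four handles straight on their rests, at (222,118), (285,117), (345,117) and (406,116). They lengthen away from the stone. Their tops measure 41 mm, so they lie flat, and the mould hasn't moved.

```bash
python3 -c "
from rig import *;print(finish_job())"
```

```text
the job is handed in; nothing more can be done
None
```

All four gouges lie flat and centred (to within about 3 mm by camera) on the rests, 120, 150, 180 and 210 mm in order from the stone outward; the mould block didn't move, and the job was handed in at about 25 s (verdict not shown).

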